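# Set a handle blank between lathe centres and grease the tail centre

### The job

Get the mini lathe ready for turning a tool handle: lay the wooden handle blank in the two vee rests of the mini lathe and slide the tailstock up until the blank is held on both centres. Now that the tail centre sits in the wood, take the grease gun from the rack, press its coupler squarely onto the tilted grease nipple of the tailstock until it snaps home, and push the gun on against its spring through most of its stroke. Finish while still gripping the gun and holding it pressed in; leave the other things on the table alone.

Things in the scene. Friction and masses are not known exactly. Their poses are not given: they have to be found in the camera images.
- lathe: dark green bench lathe, fixed, stands anew each time. Origin on the table under the middle of the closed centres; y runs along the spindle axis (88 mm up) to the headstock (y +72 to +185 mm, 134 mm high), x across the bed, away from the robot at yaw 0. Bed rails 40 mm high at most; the bed's tail end is at y = -218 mm.
- vee_mid (a point): point midway between the two dark steel vee rests (at lathe y = +36 and -36 mm, 10 mm wide, 45 degree faces, tops 93 mm up, 60 mm free between them), on the axis of a blank that lies in them: lathe y = 0, 87.5 mm up. Orientation as the lathe's
- head_tip (a point): tip of the headstock's steel cone centre (12 mm long, 14 mm across at its base; it points to the tailstock), on the spindle axis at lathe y = +50 mm
- tail_tip (a point): tip of the tailstock's equal cone centre, which points to the headstock; its orientation is the lathe's
- tailstock (a joint): travel of the tailstock towards the headstock in m (0 farthest away; starts 0 to 0.015). It slides stiffly (about 4 N) and stays where it is left. With the blank held on both centres it stops at about 0.056; the tips are then about 100 mm apart. The range ends at 0.062.
- tail_wheel (a point): middle of the outer face of the tailstock's rear handwheel (black, 48 mm across, 12 mm thick, does not turn), on the spindle axis 93 mm behind the tail tip; orientation as the lathe's. Push it along lathe +y to slide the tailstock, whose body is 46 mm wide, 44 mm long and 113 mm high
- nipple (a point): brass grease nipple on the front top edge of the tailstock, towards the robot, and it travels with it. Origin: centre of its 10 mm ball head; its z axis points out of it along its own axis, 30 degrees from vertical (leaning to lathe -x). Neck 6 mm, hexagon 11 mm across corners from 9.5 mm below the ball centre, green boss 20 mm across from 18 mm below.
- blank: octagonal pale wooden blank for a tool handle, 24 mm across flats, 120 mm long, about 70 g, lying on the table; origin in the middle of its underside face, x along its length, z up. Both ends have an 11 mm centre hole, 12 mm deep, which the lathe's cones enter about 9 mm deep. Either end may go to the headstock.
- blank_mid (a point): middle of the blank's axis, 12 mm above its origin
- rack: drilled wooden tool rack, fixed, 172 x 86 mm foot, board top 95 mm above the table; origin on the table under its middle, x along its length. The gun hangs in the 32 mm hole at x = -38 mm; a green pencil stands at x = +30 mm and reaches 166 mm above the table.
- gun: push-type grease gun, 0.35 kg, hanging upright in the rack. Origin on its axis at the underside of its black flange (42 mm across, 5 thick), z up to the cap. Red grip 28 mm across, z = 5 to 50 mm, cap to 59; fingertips may bear on the flange. Below: steel barrel 26 mm across to z = -28, then the nozzle and coupler (23 across), mouth at z = -74.5. Lift it 80 mm or more to clear the rack
- gun_nozzle (a joint): stroke of the gun in m: 0 nozzle fully out, 0.012 pushed fully into the barrel; spring 10 N at the start, 16 N at the end
- gun_seat (a point): point on the nozzle, on the gun's axis 61 mm below the gun's origin while the stroke is 0, 13.5 mm above the coupler's mouth: the nipple's ball centre lies here when the coupler is snapped on. The mouth is an 18 mm funnel; four spring jaws 4.5 mm below the seat snap over the ball at roughly 7 to 10 N, more if askew.
- awl: awl with wooden handle, 111 mm, bystander
- slicker_1: wooden slicker, 53 mm, bystander
- wood_block: small brown wood block, 30 x 36 x 30 mm, bystander
Mind the look-alikes: they are no part of the job. There is more than one size of the gun; the one meant has the size given above.

How it is judged (in metres and radians):
On the way, in this order (a step that is already met when the one before it is completed fails the run):
1. the blank is held on both centres, tailstock slid up, fingers off the blank (x of blank_mid in the frame of lathe between -0.004 and 0.004 m and y of blank_mid in the frame of lathe between -0.007 and 0.007 m and z of blank_mid in the frame of lathe between 0.084 and 0.092 m and angle between the x axis of blank and the y axis of lathe, either way round below 0.05 rad and value of joint tailstock above 0.051 m and contact force between the fingers and blank below 0.5 N), for 0.2 s.
2. the coupler is snapped on the nipple and the gun pressed in through most of its stroke (distance between gun_seat and nipple below 0.004 m and angle between the z axis of gun and the z axis of nipple, either way round below 0.17 rad and value of joint gun_nozzle above 0.008 m and contact force between the fingers and gun above 2 N), for 0.5 s.
At the end, for the whole second after the job is handed in: The blank is on both centres (its middle within 4 mm of the spindle axis and 7 mm along it, parallel within 0.05 rad, tailstock travel over 51 mm); the coupler is snapped on (seat within 4 mm of the ball centre, axes within 0.17 rad), the gun's stroke is over 8 mm and the fingers still grip the gun (all of step 2 and x of blank_mid in the frame of lathe between -0.004 and 0.004 m and y of blank_mid in the frame of lathe between -0.007 and 0.007 m and z of blank_mid in the frame of lathe between 0.084 and 0.092 m and angle between the x axis of blank and the y axis of lathe, either way round below 0.05 rad and value of joint tailstock above 0.051 m); the arm keeps its last pose, push and grip.
It fails at once if the awl is disturbed (moved over 30 mm) (distance of awl from where it was at the start of the episode above 0.03 m).
It fails at once if the slicker is disturbed (moved over 30 mm) (distance of slicker_1 from where it was at the start of the episode above 0.03 m).
It fails at once if the wood block is disturbed (moved over 30 mm) (distance of wood_block from where it was at the start of the episode above 0.03 m).
It also fails if it takes over 64 s, if anything falls off the work surface, if the arm or the gripper's body presses on something with over 40 N, if the wrist force passes 120 N, or if a joint passes its speed limit or range.

### The arm

A 7-joint arm with a two-finger parallel gripper is mounted at the origin on the work surface; the furniture and walls round the work are solid. World frame = base frame: x ahead of the robot, y to its left, z up, the work surface at z = 0. Lengths are in mm, angles in rad, forces in N, time in s.
With the tool pointing down it reaches from about 400 to 900 mm from the base axis. Payload 5.6 kg.
Tool frame: the origin (TCP) lies midway between the tips of the shut fingers; the grasp point (between the pads) lies 19 mm behind it; x points along the fingers, y is the direction in which the jaws open and shut, and the axes are right-handed (so a half turn about x gives the same grasp; the last joint's range is limited). The gripper opens to 92 mm and grips with 3 to 60 N. Pads are 20 mm wide; open, the fingers measure 128 mm over their backs; the gripper's body (75 mm by 189 mm) begins 69 mm behind the grasp point.
Start: joints at [-1.233, 0.468, -0.012, 1.603, 0.006, 1.071, -0.056], TCP at [241.622, 603.43, 214.592] pointing down, gripper open.
Joint ranges: [-2.53, 2.53], [-0.31, 2.02], [-1.57, 1.55], [0.28, 2.44], [-1.29, 4.43], [0.15, 1.84], [-2.92, 2.92]. Speed limits (rad/s): [2.57, 2.57, 3.14, 3.14, 3.14, 3.14, 3.14].

### API

Orientations are given as a rotation vector (axis times angle).
In Python, from cell import robot, grip, kin, viewer gives the robot as it stands. Calls block until the motion is done:
- robot.movep(position, orientation): joint-space move of the TCP to a pose.
- robot.servo_line(position, feed=150, rotation=None): straight line of the TCP; rotation=None keeps the orientation; feed is the mean speed in mm/s.
- robot.goto_joints(angles): joint-space move.
- grip(opening, newtons=None): opening from 0.0 (shut) to 1.0 (fully open); newtons is the grip in N (None keeps the last); returns when the fingers have stopped.
- robot.hold(seconds).
- kin.ik(position, orientation): joint angles nearest the present ones, or None.
- robot.observe(): the state.
- viewer.read_camera(name): name is "side" or "top" or "wrist"; returns the picture (384x512x3 uint8, red, green, blue); there is no depth.
- viewer.camera_info(name): a dict with "camera_matrix" (3x3 intrinsics, pixels), "R" (3x3) and "t" (3): a world point X has camera coordinates R X + t. Camera axes: x right, y down, z forward; pixel columns grow to the right and rows downward; lengths in mm; the calibration is good to about 2 mm. The wrist camera is an equidistant fisheye: a pixel r from the principal point sees the ray r / f radians off the axis. A picture is of the moment at which its call begins: read the wrist's pose just before it. camera_info takes no time and is no camera call; for the wrist camera it gives the pose at the moment of the call.
A pose or a line that the arm cannot do raises robot.IKError and nothing moves.
- robot.job_done(): hands the job in, once; it reports no verdict.
Trained networks look in the newest picture that a camera, given by its name, has taken for a name from the list of things; names that differ only in an ending like _2 or _b are one class to them, and where a whole thing is asked for, a point or a joint stands for the part that bears it (a point fixed in the world has none). Each returns a list of dicts, best first, with "confidence" (0 to 1); they miss things now and then, are a little off and sometimes report something else, mostly with a low value. They report only what shows in the picture. A call takes as long as a camera call. They do not tell look-alikes from the thing itself.
- viewer.silhouettes(name, camera): "mask" (384x512 bool, what is visible of it).
- viewer.pinpoint(name, camera): "at" ([x, y, z] in mm, in the coordinates of the camera as it stood for that picture, good to about 4 mm: a listed point, or the origin of a listed thing).
The state is a dict: "t": time; "joints": joint angles; "joint_velocities": joint speeds; "joint_torque": joint torques, N m; "tcp_pos": TCP position; "tcp_rot": TCP orientation; "contact_force": force on the tool from outside, world axes, zero at the start; "wrist_torque": the same for the moment, N m; "grip_width": opening from 0.0 (shut) to 1.0 (fully open).
Only numpy, scipy, OpenCV 4.12 (cv2) and the standard library are available. Lean on these libraries where they do the work, as an engineer would, in place of code of your own. Each camera call takes 0.05 s, during which the arm holds its last target. There are 200 camera calls.

## Working session

There is one attempt and no reset: what is moved stays moved. The work goes in short steps, each a Python script; the robot and the scene stay as the last script left them, time stands still between calls to the robot, and variables do not carry over. Pictures are saved under pics/ and viewed, about 8 in all and at most 12, crops included, and the job is handed in when it is done.

```bash
mkdir -p pics; ls; cat > h.py <<'E'
import numpy as np, cv2
from cell import robot, grip, kin, viewer
from scipy.spatial.transform import Rotation as R
def toworld(p,ci): return np.array(ci["R"]).T@(np.array(p)-np.array(ci["t"]))
def pin(name,cam,n=3):
    ci=viewer.camera_info(cam)
    return [(np.round(toworld(d["at"],ci),1),round(d["confidence"],2)) for d in viewer.pinpoint(name,cam)[:n]]
def proj(P,ci):
    K=np.array(ci["camera_matrix"]);c=np.array(ci["R"])@np.array(P)+np.array(ci["t"]);q=K@c;return q[:2]/q[2]
def save(img,f,s=1): cv2.imwrite(f,cv2.resize(cv2.cvtColor(np.asarray(img),cv2.COLOR_RGB2BGR),None,fx=s,fy=s,interpolation=cv2.INTER_CUBIC))
E
python3 - <<'E'
from h import *
np.set_printoptions(suppress=True)
a=viewer.read_camera("top");b=viewer.read_camera("side")
save(np.vstack([a,b])[:, :],"pics/a.png",0.78)
names=["lathe","vee_mid","head_tip","tail_tip","tail_wheel","nipple","blank","blank_mid","rack","gun","gun_seat","awl","slicker_1","wood_block"]
for c in("top","side"):
  ci=viewer.camera_info(c);print(c,np.round(-np.array(ci["R"]).T@np.array(ci["t"])),np.round(ci["R"],2).tolist())
  for n in names:
    print(c,n,[(p.tolist(),k,np.round(proj(p,ci)).tolist()) for p,k in pin(n,c)])
print(robot.observe()["t"], R.from_rotvec(robot.observe()["tcp_rot"]).as_matrix())
E
```

```text
pics
top [ 403.   28. 1408.] [[-0.01, -1.0, 0.01], [-0.99, 0.0, -0.11], [0.11, -0.01, -0.99]]
top lathe [([556.7, 11.9, 0.2], 0.59, [265.0, 186.0])]
top vee_mid [([556.8, 16.2, 83.2], 0.78, [264.0, 183.0])]
top head_tip [([556.5, 66.9, 87.0], 0.66, [245.0, 183.0]), ([550.5, 342.3, 98.6], 0.58, [140.0, 185.0])]
top tail_tip [([566.6, -84.1, 92.7], 0.83, [302.0, 179.0])]
top tail_wheel [([561.8, -178.8, 91.5], 0.72, [337.0, 180.0])]
top nipple [([530.5, -135.2, 131.4], 0.72, [323.0, 191.0])]
top blank [([485.7, -325.0, 1.1], 0.66, [385.0, 211.0])]
top blank_mid [([483.4, -324.5, 12.0], 0.86, [386.0, 211.0])]
top rack [([589.0, 344.5, -0.8], 0.7, [148.0, 176.0])]
top gun [([403.7, 304.1, 101.6], 0.79, [154.0, 241.0]), ([441.0, 388.8, 104.7], 0.73, [121.0, 227.0]), ([552.0, 341.5, 95.2], 0.46, [141.0, 185.0])]
top gun_seat [([436.8, 387.9, 20.4], 0.5, [130.0, 229.0]), ([402.2, 303.3, 19.3], 0.35, [160.0, 242.0])]
top awl [([396.4, -169.7, 6.5], 0.56, [331.0, 243.0]), ([681.3, 155.2, 3.6], 0.44, [215.0, 143.0]), ([384.0, 188.7, -1.6], 0.39, [203.0, 248.0])]
top slicker_1 [([385.1, 190.2, 
[... 862 characters left out ...]
)]
side gun [([402.7, 307.9, 101.9], 0.92, [179.0, 178.0]), ([438.4, 386.3, 101.6], 0.59, [178.0, 169.0]), ([551.0, 337.1, 91.4], 0.46, [212.0, 169.0])]
side gun_seat [([551.6, 343.2, 31.2], 0.52, [212.0, 184.0]), ([402.1, 304.0, 22.6], 0.4, [181.0, 199.0]), ([439.4, 384.2, 20.8], 0.37, [180.0, 190.0])]
side awl [([550.2, 338.2, 91.6], 0.64, [212.0, 169.0]), ([687.4, 157.7, 1.4], 0.62, [271.0, 199.0]), ([395.4, -171.4, -1.1], 0.52, [256.0, 266.0])]
side slicker_1 [([387.4, 188.3, -3.3], 0.61, [193.0, 219.0])]
side wood_block [([394.7, -167.5, -3.4], 0.58, [255.0, 266.0])]
1.5 [[ 0.00003626  0.37172946  0.9283411 ]
 [ 0.00004562  0.9283411  -0.37172946]
 [-1.          0.00005583  0.0000167 ]]
```

View pics/a.png

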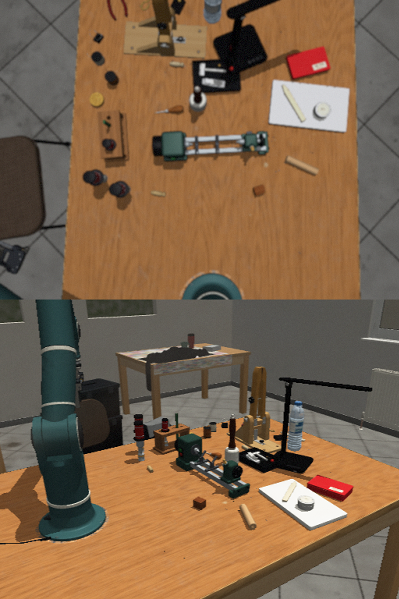

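Picture 1: the lathe's headstock is at about (172,145) and its tailstock at (258,143). The blank is at (301,165), the rack with a gun at (112,135), and two more guns stand at (93,177) and (120,188). I'll confirm the gun and measure the blank's yaw.

```bash
python3 - <<'E'
from h import *
a=viewer.read_camera("top");b=viewer.read_camera("side")
save(np.hstack([b[110:260,150:330],a[150:300,90:270]]),"pics/b.png",2.2)
def back(uv,ci,z):
    K=np.array(ci["camera_matrix"]);Rm=np.array(ci["R"]);c=-Rm.T@np.array(ci["t"])
    d=Rm.T@np.linalg.solve(K,[uv[0],uv[1],1]);return c+d*(z-c[2])/d[2]
for cam in("top","side"):
  ci=viewer.camera_info(cam)
  for d in viewer.silhouettes("blank",cam)[:3]:
    ys,xs=np.nonzero(d["mask"]);P=np.array([back(u,ci,12)[:2] for u in zip(xs,ys)])
    r=cv2.minAreaRect(P.astype(np.float32));m=P.mean(0);w,v=np.linalg.eigh(np.cov((P-m).T));e=v[:,1]
    print(cam,d["confidence"],m,"rect",r,"pca ang",np.degrees(np.arctan2(e[1],e[0]))%180)
E
```

```text
top 0.67 [ 481.95957697 -328.02948968] rect ((481.82470703125, -328.3790588378906), (121.81863403320312, 25.41988182067871), 65.99036407470703) pca ang 65.71877880328758
side 0.87 [ 480.03541787 -328.48416835] rect ((482.8493957519531, -323.98333740234375), (149.37109375, 28.61458396911621), 65.69912719726562) pca ang 64.8147985226321
```

View pics/b.png

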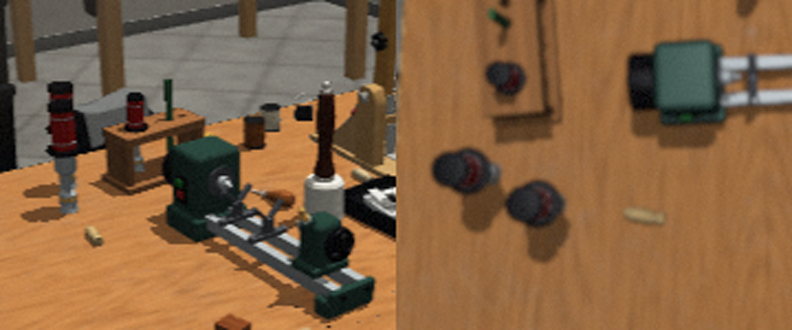

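The gun to take is the one hanging in the rack, at (135,110) in the left crop. The two free-standing guns at (62,130) are larger look-alikes. Next I move over the blank.

```bash
cat >> h.py <<'E'
def down(a):  # tool pointing down, jaw axis at world angle a (deg)
    y=np.array([np.cos(np.radians(a)),np.sin(np.radians(a)),0]);x=np.array([0,0,-1.])
    return R.from_matrix(np.column_stack([x,y,np.cross(x,y)])).as_rotvec()
def fishback(uv,ci,z):
    K=np.array(ci["camera_matrix"]);Rm=np.array(ci["R"]);c=-Rm.T@np.array(ci["t"])
    q=np.array([(uv[0]-K[0,2])/K[0,0],(uv[1]-K[1,2])/K[1,1]]);r=np.hypot(*q)+1e-9
    d=Rm.T@np.array([*(q/r*np.sin(r)),np.cos(r)]);return c+d*(z-c[2])/d[2]
def st():
    o=robot.observe();print("t",round(o["t"],2),"tcp",np.round(o["tcp_pos"],1),"F",np.round(o["contact_force"],1),"g",round(o["grip_width"],3),"j7",round(o["joints"][6],2));return o
E
python3 - <<'E'
from h import *
for a in(-24.3,155.7):
  for p in([482,-327,150],[482,-327,4]): 
    j=kin.ik(p,down(a));print(a,None if j is None else np.round(j,2))
best=min((-24.3,155.7),key=lambda a:abs(kin.ik([482,-327,150],down(a))[6]) )
print(best)
robot.servo_line([241,603,260],feed=200)
robot.movep([482,-327,150],down(best)); st()
ci=viewer.camera_info("wrist");im=viewer.read_camera("wrist");save(im,"pics/c.png")
for n in("blank_mid","blank","tail_wheel","nipple","tail_tip"): print(n,pin(n,"wrist"))
for d in viewer.silhouettes("blank","wrist")[:2]:
    ys,xs=np.nonzero(d["mask"]);P=np.array([fishback(u,ci,18)[:2] for u in zip(xs,ys)])
    print(d["confidence"],cv2.minAreaRect(P.astype(np.float32)))
E
```

```text
-24.3 [-0.07  0.53  0.81  1.87 -0.47  0.95  0.54]
-24.3 [ 0.07  0.73  0.62  1.92 -0.65  0.7   0.67]
155.7 [-0.34  0.85  1.34  1.88 -0.91  1.2  -2.23]
155.7 [-0.22  0.99  1.11  1.94 -1.11  0.99 -2.13]
-24.3
t 5.45 tcp [ 482.6 -326.2  150. ] F [-0.5  0.6  0.3] g 0.999 j7 0.47
blank_mid [(array([ 481.2, -327.1,   11.4]), 0.63)]
blank [(array([ 485.9, -328.8,   -0.9]), 0.63)]
tail_wheel []
nipple []
tail_tip []
0.68 ((483.8045959472656, -324.9842529296875), (123.10972595214844, 25.65200424194336), 65.87846374511719)
```

View pics/c.png

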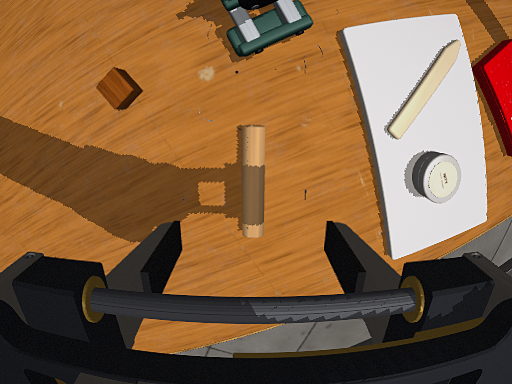

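Picture 3: the blank lies at (253,180), midway between the fingers, and nothing is near it. I'll grasp it, lift it and look at the lathe from above.

```bash
python3 - <<'E'
from h import *
robot.servo_line([482.8,-327,40],feed=150,rotation=down(-24.2))
robot.servo_line([482.8,-327,3.5],feed=60)
grip(0.1,25); st()
robot.servo_line([482.8,-327,200],feed=200); st()
robot.movep([559,-90,235],down(1.5)); robot.hold(0.2); st()
ci=viewer.camera_info("wrist");im=viewer.read_camera("wrist");save(im,"pics/d.png")
for n in("vee_mid","head_tip","tail_tip","tail_wheel","nipple","lathe","blank_mid"): print(n,pin(n,"wrist"))
viewer.read_camera("side");
for n in("blank_mid","nipple","tail_wheel"): print("side",n,pin(n,"side"))
viewer.read_camera("top");
for n in("blank_mid","head_tip"): print("top",n,pin(n,"top"))
E
```

```text
t 8.47 tcp [ 482.8 -327.     3.5] F [ 0.7 -0.3 -0.6] g 0.255 j7 0.61
t 9.61 tcp [ 482.2 -326.4  198.9] F [-0.3  1.3 -0.7] g 0.254 j7 0.43
t 10.8 tcp [558.6 -91.9 234.8] F [ 0.1 -0.8 -1.2] g 0.257 j7 0.35
vee_mid [(array([552.1,  14.7,  84. ]), 0.82)]
head_tip [(array([553.5,  66.8,  86.9]), 0.75)]
tail_tip []
tail_wheel []
nipple [(array([ 532.5, -130.8,  131.8]), 0.66)]
lathe [(array([556.3,  17.7,  -4.5]), 0.57)]
blank_mid [(array([560.7, -87.9, 245.4]), 0.75)]
side blank_mid [(array([ 3.908e+02, -1.703e+02,  1.000e-01]), 0.75), (array([559.3, -94.9, 242.9]), 0.5)]
side nipple [(array([ 527.8, -136.8,  132.4]), 0.94)]
side tail_wheel [(array([ 564.1, -176. ,   86.9]), 0.82)]
top blank_mid []
top head_tip [(array([554.5,  65.3,  87.8]), 0.82)]
```

View pics/d.png

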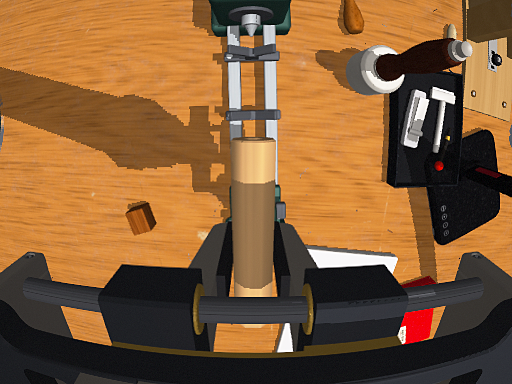

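Picture 4: the blank is held straight between the fingers at (255,210). The vees are at (252,57) and (252,115), and the headstock cone is at (250,30). I'll place the blank in the vees.

```bash
cat >> h.py <<'E'
YAW=2.2; O=np.array([556.7,16.3])
def L(x,y,z):
    c,s=np.cos(np.radians(YAW)),np.sin(np.radians(YAW));return np.array([O[0]+c*x-s*y,O[1]+s*x+c*y,z])
E
python3 - <<'E'
from h import *
robot.servo_line(L(0,-14.5,150),feed=150,rotation=down(YAW))
robot.servo_line(L(0,-14.5,90),feed=80)
robot.hold(0.2);b=np.array(st()["contact_force"])
for z in np.arange(86,76.9,-1.5):
    robot.servo_line(L(0,-14.5,z),feed=30);o=robot.observe();f=np.array(o["contact_force"])-b
    print(z,np.round(f,1))
    if f[2]>4: break
grip(0.45); robot.hold(0.2); st()
im=viewer.read_camera("wrist");save(im,"pics/e.png")
print(pin("blank_mid","wrist"),pin("head_tip","wrist"))
viewer.read_camera("side");print(pin("blank_mid","side"),pin("vee_mid","side"))
E
```

```text
t 13.63 tcp [557.6   1.9  90.5] F [ 0.  -0.4 -0.8] g 0.261 j7 0.31
86.0 [ 0.2  0.6 -0.5]
84.5 [-0.4  0.3 -0.5]
83.0 [-0.4  1.4  0.3]
81.5 [-0.5  1.2 -0.4]
80.0 [-0.6  1.   3.8]
78.5 [-4.8 -0.1 14.5]
t 15.82 tcp [557.2   1.8  78.4] F [ 0.3 -0.3 -0.4] g 0.451 j7 0.32
[(array([556. ,   3.6,  89.4]), 0.81)] [(array([550.8,  69.6,  87.2]), 0.69), (array([555.8,   4.3,  87.6]), 0.24)]
[(array([558.3,   1.9,  87.4]), 0.47)] [(array([557.3,  14.5,  85.8]), 0.96)]
```

View pics/e.png

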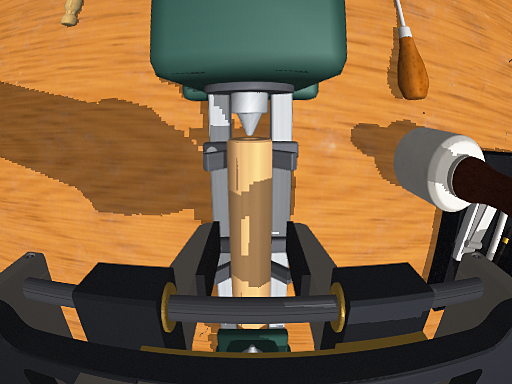

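Picture 5: the blank lies in both vees at (250,210), with its end just short of the headstock cone tip at (250,133). Next I retreat, close the fingers and go behind the handwheel.

```bash
python3 - <<'E'
from h import *
ci=viewer.camera_info("wrist");c=-np.array(ci["R"]).T@np.array(ci["t"]);print("cam-tcp",c-np.array(robot.observe()["tcp_pos"]))
p=L(0,-14.5,78.4)
robot.servo_line([*p[:2],210],feed=150)
viewer.read_camera("wrist");print(pin("blank_mid","wrist"))
grip(0.0)
robot.servo_line(L(0,-228,210),feed=250)
ci=viewer.camera_info("wrist");viewer.read_camera("wrist");print(pin("tail_wheel","wrist"),pin("nipple","wrist"),pin("tail_tip","wrist"),pin("blank_mid","wrist"))
robot.servo_line(L(0,-228,80),feed=150);robot.hold(0.2);st()
im=viewer.read_camera("side");save(im[150:300,200:400],"pics/f.png",3)
E
```

```text
cam-tcp [ -2.26597521  77.09335969 169.67029067]
[(array([552.5,   1.5,  90.7]), 0.92)]
[(array([ 569.4, -175.8,   86.6]), 0.92)] [(array([ 531.3, -131.9,  129.6]), 0.74)] [(array([564.7, -84.3,  87.4]), 0.91), (array([ 569.9, -176.2,   88.2]), 0.72)] []
t 20.43 tcp [ 566.  -211.7   80.9] F [ 0.1  0.2 -1.6] g 0.004 j7 0.71
```

View pics/f.png

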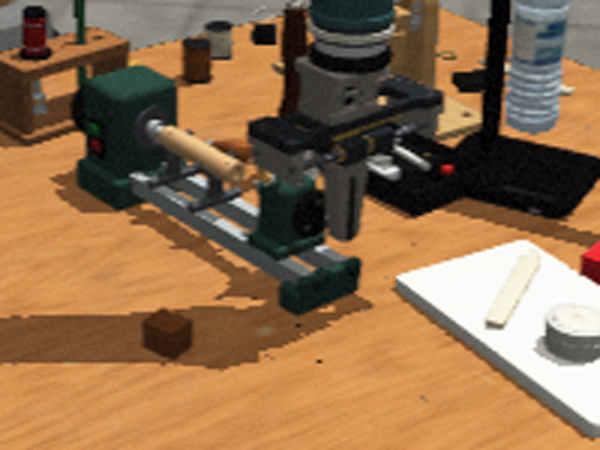

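Picture 6: the closed fingers (345,200) are just behind the handwheel (312,205) and the blank sits in the vees. I'll push, watching the force.

```bash
python3 - <<'E'
from h import *
b=np.array(robot.observe()["contact_force"])
y=-228.
while y<-140:
    y+= 8 if y<-176 else 2.5
    robot.servo_line(L(0,y,80),feed=60 if y<-176 else 30)
    o=robot.observe();f=np.array(o["contact_force"])-b
    print(y,np.round(o["tcp_pos"],1),np.round(f,1))
    if f[1]<-16: break
robot.hold(0.3);st()
for c in("side","top"):
    viewer.read_camera(c)
    for n in("tail_tip","tail_wheel","blank_mid","nipple","head_tip"):print(c,n,pin(n,c,2))
E
```

```text
-220.0 [ 565.3 -202.6   80. ] [-0.4 -0.1  0.2]
-212.0 [ 564.9 -194.8   79.9] [-0.4  0.5 -0.1]
-204.0 [ 564.6 -187.    80. ] [ 0.1 -0.2 -0.6]
-196.0 [ 564.2 -179.7   80.1] [-1.  -0.9  0.9]
-188.0 [ 563.8 -171.4   80. ] [-0.4 -1.6  0.3]
-180.0 [ 563.5 -163.2   79.9] [-0.4 -1.3  0.4]
-172.0 [ 563.1 -155.4   80. ] [-1.2 -3.  -0.3]
-169.5 [ 563.1 -153.1   80. ] [-1.8 -3.4 -1. ]
-167.0 [ 562.9 -150.5   80. ] [-1.2 -3.4 -1.1]
-164.5 [ 562.8 -148.    80. ] [-2.4 -3.3 -0.4]
-162.0 [ 562.7 -145.4   80. ] [-2.3 -3.5 -0.3]
-159.5 [ 562.7 -142.9   80. ] [-2.7 -4.1 -0.2]
-157.0 [ 562.6 -140.5   80. ] [-2.8 -3.6 -0.8]
-154.5 [ 562.4 -138.4   79.9] [-2.2 -4.  -0.6]
-152.0 [ 562.4 -137.5   80. ] [-1.9 -7.6 -2.1]
-149.5 [ 562.4 -136.9   80. ] [ -1.6 -11.1  -3.3]
-147.0 [ 562.4 -136.5   80.1] [ -1.  -15.1  -6.4]
-144.5 [ 562.3 -136.1   80.1] [  0.  -18.6  -7.3]
t 25.64 tcp [ 562.3 -136.1   80.1] F [  0.4 -18.2  -7.7] g 0.004 j7 0.58
side tail_tip [(array([558.4, -30.8,  87.1]), 0.83)]
side tail_wheel [(array([ 562.1, -125.1,   89.5]), 0.81)]
side blank_mid [(array([555. ,  12.6,  74.9]), 0.68), (array([554.7,  13. ,  85.1]), 0.66)]
side nipple [(array([525.8, -83. , 134. ]), 0.89)]
side head_tip [(array([559.3,  67. ,  85.2]), 0.62), (array([ 561.8, -127.3,   89.6]), 0.27)]
top tail_tip [(array([561.3, -33.6,  96.2]), 0.52)]
top tail_wheel [(array([ 558.7, -126.5,   90.2]), 0.83)]
top blank_mid [(array([554.5,  16.7,  86.4]), 0.71)]
top nipple [(array([525.6, -82.3, 131. ]), 0.9)]
top head_tip [(array([553.7,  70. ,  86.9]), 0.73), (array([386.3, 191. ,  -0.5]), 0.45)]
```

The tailstock stopped firmly where expected: tips about 100 mm apart, blank_mid on the axis. I'll back off, check that it stayed, and check reachability for the gun steps.

```bash
cat >> h.py <<'E'
def tilt(s=1,yaw=YAW,t=30.0):  # tool along -nipple z, jaw along s*lathe y
    c,sn=np.cos(np.radians(yaw)),np.sin(np.radians(yaw));M=np.array([[c,-sn,0],[sn,c,0],[0,0,1]])
    th=np.radians(t);nz=M@[-np.sin(th),0,np.cos(th)];y=M@[0,s,0];x=-nz
    return nz,R.from_matrix(np.column_stack([x,y,np.cross(x,y)])).as_rotvec()
E
python3 - <<'E'
from h import *
robot.servo_line(L(0,-170,80),feed=100)
robot.servo_line(L(0,-200,225),feed=250)
N=np.array([526,-82.7,132.5])
for s in(1,-1):
    nz,r=tilt(s)
    for d in(130,68,58):
        j=kin.ik(N+d*nz,r);print(s,d,None if j is None else np.round(j,2))
    for z in(250,102): 
        j=kin.ik([551,339,z],down(90*s));print(s,z,None if j is None else np.round(j,2))
viewer.read_camera("side")
for n in("tail_tip","tail_wheel","blank_mid"):print(n,pin(n,"side",2))
ci=viewer.camera_info("wrist");viewer.read_camera("wrist")
for n in("nipple","blank_mid","tail_tip"):print(n,pin(n,"wrist",2))
st()
E
```

```text
1 130 [-0.59 -0.23  0.7   2.39  0.15  0.41  1.63]
1 68 [-0.56  0.    0.76  2.4  -0.48  0.25  2.24]
1 58 [-0.45  0.04  0.65  2.4  -0.62  0.24  2.37]
1 250 [-0.93  0.45  0.46  1.6  -0.21  1.14  1.14]
1 102 [-0.84  0.6   0.33  1.71 -0.24  0.87  1.16]
-1 130 [-0.22 -0.16  0.38  2.38 -0.11  0.4  -1.27]
-1 68 [-0.58  0.    0.78  2.4  -0.48  0.25 -0.9 ]
-1 58 [-0.61  0.04  0.81  2.4  -0.65  0.25 -0.74]
-1 250 [-1.21  0.54  0.88  1.62 -0.44  1.19 -1.81]
-1 102 [-1.18  0.73  0.84  1.74 -0.64  0.98 -1.66]
tail_tip [(array([557. , -28.4,  87.8]), 0.94)]
tail_wheel [(array([ 563.7, -125.9,   85.5]), 0.6), (array([523.8, -85.4, 133.6]), 0.36)]
blank_mid [(array([556.1,  13.2,  88.4]), 0.46)]
nipple [(array([530. , -81.7, 131.9]), 0.87)]
blank_mid []
tail_tip [(array([560.9, -36. ,  89.5]), 0.59)]
t 27.79 tcp [ 564.1 -183.5  224.3] F [ 1.6 -0.2 -0.6] g 0.005 j7 0.56
```

```bash
python3 - <<'E'
from h import *
grip(1.0)
robot.movep([551,339,235],down(92)); robot.hold(0.15);st()
ci=viewer.camera_info("wrist");im=viewer.read_camera("wrist");save(im,"pics/g.png")
print(pin("gun","wrist"),pin("gun_seat","wrist"),pin("rack","wrist"))
for d in viewer.silhouettes("gun","wrist")[:3]:
    ys,xs=np.nonzero(d["mask"]);print(d["confidence"],xs.min(),xs.max(),ys.min(),ys.max(), fishback((xs.mean(),ys.mean()),ci,125))
E
```

```text
t 31.21 tcp [551.7 337.7 235.1] F [0.8 0.3 0.3] g 0.999 j7 1.18
[(array([444. , 387.3, 107.1]), 0.77), (array([400.9, 306.7, 101.5]), 0.6), (array([553.6, 341.4,  94.9]), 0.56)] [(array([403.6, 304.3,  20.5]), 0.49)] [(array([560. ,  13.9,  76.7]), 0.42)]
0.77 189 252 0 66 [399.86680793 303.1670815  125.        ]
0.62 238 276 162 210 [548.54100678 342.0608675  125.        ]
0.59 279 346 43 104 [438.39101486 390.19900406 125.        ]
```

View pics/g.png

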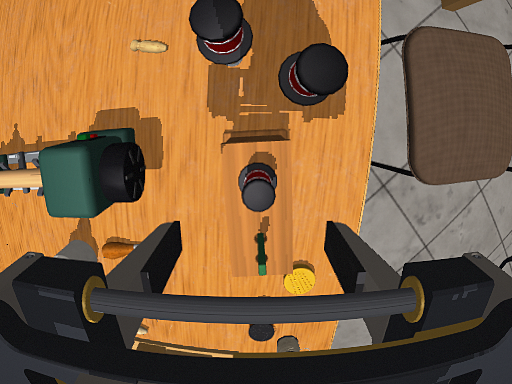

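Picture 7: the rack gun is at (258,186) with its cap at (259,195), and it is clearly smaller than the two standing guns at (220,30) and (313,75). I'll take the rack gun.

```bash
python3 - <<'E'
from h import *
ci=viewer.camera_info("wrist");cap=fishback((259,194.5),ci,154);print(cap)
p=np.array([(cap[0]+552.2)/2,(cap[1]+340)/2]);print(p)
robot.servo_line([*p,165],feed=150,rotation=down(92))
viewer.read_camera("wrist");print(pin("gun","wrist"))
robot.servo_line([*p,103],feed=80)
st();grip(0.15,60);robot.hold(0.2);st()
robot.servo_line([*p,130],feed=80);st()
robot.servo_line([*p,245],feed=200);st()
im=viewer.read_camera("side");save(im[100:260,150:330],"pics/h.png",3)
print(pin("gun","side"),pin("gun_seat","side"))
viewer.read_camera("top");print(pin("gun","top"),pin("gun_seat","top"))
ci=viewer.camera_info("wrist");viewer.read_camera("wrist");print(pin("gun","wrist"),pin("gun_seat","wrist"))
E
```

```text
[548.39180553 344.44706619 154.        ]
[550.29590277 342.22353309]
[(array([442.2, 389. , 105.3]), 0.69), (array([552.9, 343.4,  95.3]), 0.63)]
t 33.1 tcp [550.7 342.4 103.4] F [-0.3  0.3 -0.5] g 0.997 j7 1.23
t 34.28 tcp [550.3 342.4 103. ] F [ 0.5  0.9 -1.1] g 0.314 j7 1.23
t 34.77 tcp [550.4 342.3 130.6] F [-0.5 -0.4 -3.9] g 0.317 j7 1.21
t 35.5 tcp [549.4 341.8 243.6] F [ 0.1 -0.3 -3.8] g 0.314 j7 1.17
[(array([400.5, 306.9, 102.1]), 0.78), (array([546.2, 338. , 233.6]), 0.76), (array([441.1, 387.7, 104.2]), 0.59)] [(array([549.6, 344.7, 171.9]), 0.58), (array([400. , 307.3,  22.6]), 0.57), (array([437.7, 387.2,  22. ]), 0.47)]
[(array([400.6, 301.7,  97.1]), 0.91), (array([437.6, 389.6, 103.7]), 0.61)] [(array([436.9, 389.9,  18.9]), 0.48), (array([403.9, 304.3,  17.1]), 0.41)]
[(array([554.1, 340.5, 234.9]), 0.77), (array([443.8, 388.6, 105.7]), 0.73), (array([402.4, 305.5, 105.6]), 0.66)] [(array([549.3, 343.7, 176.6]), 0.89), (array([404.3, 303.8,  17.9]), 0.57)]
```

View pics/h.png

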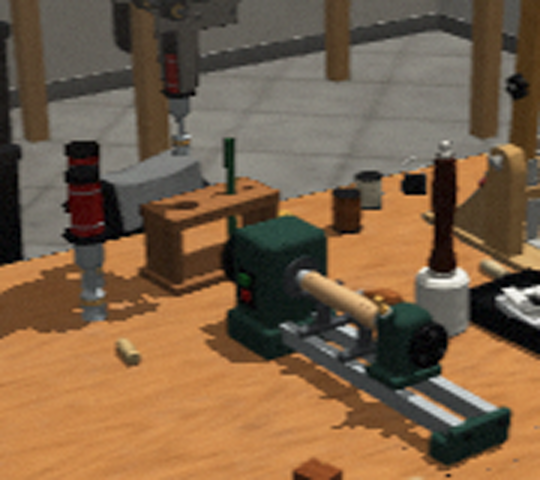

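Picture 8: the gun hangs in the gripper at (178,100), clear of the rack, and the blank is on both centres. I'll go to the tilted pre-pose and measure seat against nipple in the same images.

```bash
python3 - <<'E'
from h import *
N=np.array([527,-82.4,132.3]);nz,r=tilt(1)
robot.servo_line([549,341,280],feed=200)
robot.movep(N+(61+8+13.5+50)*nz,r);robot.hold(0.25);st();print("axis err",np.array(robot.observe()["tcp_rot"])-r)
def rel(c):
    ci=viewer.camera_info(c);im=viewer.read_camera(c)
    for n in("nipple","gun_seat","gun"):print(c,n,pin(n,c,2))
    return im
a=rel("wrist");b=rel("side");rel("top")
save(np.hstack([a[60:300,130:380],cv2.resize(b[150:270,220:345],(250,240))]),"pics/i.png",1.6)
T=np.array(robot.observe()["tcp_pos"]);print("pred seat",T-69*nz,"pred origin",T-8*nz)
E
```

```text
t 38.14 tcp [461.2 -84.5 247. ] F [-0.5  0.3 -4. ] g 0.319 j7 1.85
axis err [-0.00083341  0.00031077  0.00078018]
wrist nipple [(array([527.4, -81.1, 129.3]), 0.76)]
wrist gun_seat [(array([406.8, 301.7,  17.2]), 0.74), (array([489.1, -82.5, 186.9]), 0.59)]
wrist gun [(array([463.6, -88.3, 241.1]), 0.64), (array([527.4, -79.3, 132.6]), 0.47)]
side nipple [(array([525.2, -83.1, 133.4]), 0.87)]
side gun_seat [(array([439.6, 384.8,  23.8]), 0.47), (array([493. , -82.2, 185.1]), 0.46)]
side gun [(array([403.4, 304.4, 102.9]), 0.81), (array([464.1, -90. , 235.4]), 0.64)]
top nipple []
top gun_seat [(array([493.5, -83.8, 185.8]), 0.64), (array([401.5, 300.8,  20.1]), 0.54)]
top gun [(array([442.2, 388.6, 105. ]), 0.88), (array([402.9, 302.8,  99.2]), 0.67)]
pred seat [495.27098091 -83.64256545 187.30922429] pred origin [464.79346196 -84.81339363 240.13677393]
```

View pics/i.png

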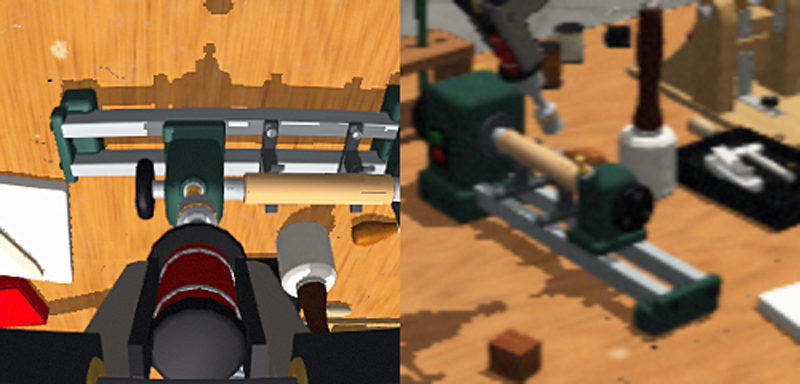

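Picture 9: in the left (wrist) part the coupler, at (196,213), is lined up with the nipple at (193,186). I'll check this more closely with projected marks.

```bash
cat >> h.py <<'E'
def fproj(P,ci):
    K=np.array(ci["camera_matrix"]);c=np.array(ci["R"])@np.array(P)+np.array(ci["t"]);r=np.arctan2(np.hypot(c[0],c[1]),c[2]);d=c[:2]/np.hypot(c[0],c[1])
    return np.array([K[0,2]+K[0,0]*r*d[0],K[1,2]+K[1,1]*r*d[1]])
E
python3 - <<'E'
from h import *
nz,r=tilt(1);ci=viewer.camera_info("wrist");T=np.array(robot.observe()["tcp_pos"]);im=viewer.read_camera("wrist").copy()
x0,y0,s=225,155,10
out=cv2.resize(cv2.cvtColor(im[y0:y0+55,x0:x0+55],cv2.COLOR_RGB2BGR),None,fx=s,fy=s,interpolation=cv2.INTER_CUBIC)
def mark(P,col):
    u=fproj(P,ci);print(np.round(u,1));cv2.drawMarker(out,tuple(int(v) for v in (u-[x0,y0]+.5)*s),col,cv2.MARKER_CROSS,24,1)
N=np.array([526.8,-82.4,132.3])
mark(N,(255,0,255));mark(N-18*nz,(255,255,0));mark(T-(8+74.5)*nz,(0,0,255));mark(T-(8+61)*nz,(0,255,0));mark(T-(8+28)*nz,(255,0,0))
cv2.imwrite("pics/j.png",out)
E
```

```text
[252.6 183.2]
[252.6 179.2]
[252.5 197.2]
[252.5 201.9]
[252.5 215.6]
```

View pics/j.png

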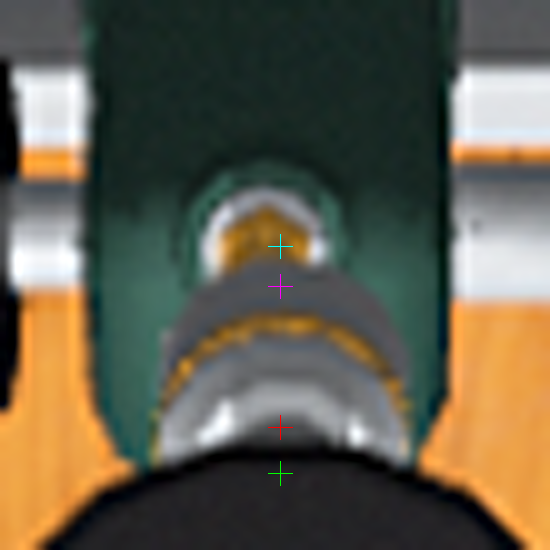

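Picture 10: the boss is centred at about (264,245) and the coupler at about (283,387). So the nipple is about 2 mm to -y, and the gun tip sits about 3 mm towards the camera. The seat and nipple positions from the networks agree on the 3 mm. I'll correct for both and press on under force watch.

```bash
cat > press.py <<'E'
from h import *
nz,r=tilt(1);tz=R.from_rotvec(r).as_matrix()[:,2]
N=np.array([526.8,-82.4,132.3])+3*tz+np.array([0,-1.8,0])
def go(d,feed): robot.servo_line(N+d*nz,feed=feed,rotation=r)
def meas(b):
    o=robot.observe();f=np.array(o["contact_force"])-b;T=np.array(o["tcp_pos"])-N
    return T@nz, f@nz, f@tz, f[1], T@tz, T[1]-(T@nz)*nz[1]
E
python3 - <<'E'
from press import *
print(kin.ik(N+50*nz,r))
go(120,60);go(92,60);robot.hold(0.3);b=np.mean([robot.observe()["contact_force"] for _ in range(1)],axis=0)
np.save("b.npy",b);st()
for d in np.arange(88,66,-2):
    go(d,25);m=meas(b);print(d,np.round(m,1))
    if m[1]>13 or np.hypot(m[2],m[3])>7: break
st()
viewer.read_camera("side");print(pin("nipple","side",1),pin("gun_seat","side"),pin("gun","side"))
E
```

```text
[-0.2701671   0.0754504   0.4628508   2.37800014 -0.67440689  0.23113072
  2.41544541]
t 40.08 tcp [483.5 -86.  213.8] F [ 0.2 -0.4 -4.1] g 0.315 j7 2.04
88 [87.9 -0.  -0.3  0.7 -0.2 -0. ]
86 [85.9  0.1 -1.   0.7 -0.1 -0. ]
84 [83.9  0.2 -0.3  0.5 -0.1  0. ]
82 [81.9 -0.7 -0.1 -0.5 -0.1 -0. ]
80 [79.9 -0.2 -0.4  0.5 -0.  -0. ]
78 [78.   0.9  0.  -0.5  0.1 -0.1]
76 [75.9 -1.8 -0.2  0.  -0.2 -0.1]
74 [73.8 -3.5  0.8 -0.6 -0.5 -0. ]
72 [71.8 -5.1 -0.1 -0.  -0.5  0.1]
70 [70.1 -0.   0.2  0.8  0.   0.1]
68 [68.5 11.3  0.4  1.1  1.  -0.1]
t 42.88 tcp [496.  -85.5 193.6] F [-5.2  0.7  5.9] g 0.314 j7 2.24
[(array([522.8, -83.5, 135.4]), 0.98)] [(array([399.6, 305.8,  22.5]), 0.63), (array([529.8, -82.2, 132.6]), 0.57), (array([553.7,  14.3,  74.1]), 0.39)] [(array([442.1, 387.9, 102.7]), 0.68), (array([497.6, -89.6, 185.5]), 0.6), (array([400.5, 304.1, 103. ]), 0.6)]
```

Axial force went slightly negative between d=76 and d=72 (the jaws pulling on) and reached +11 N at d=68.5, which matches seated with the spring starting. Lateral forces are about 1 N. I'll keep pushing through the stroke.

```bash
python3 - <<'E'
from press import *
b=np.load("b.npy")
d=68.
while d>46:
    d-=1.5;go(d,25);m=meas(b);print(d,np.round(m,1))
    if m[1]>17.5 or np.hypot(m[2],m[3])>9 or m[0]<57.5: break
robot.hold(0.5);print(np.round(meas(b),1));o=st();print(np.round(o["joints"],2))
im=viewer.read_camera("side")
for n in("nipple","gun_seat","gun","blank_mid","tail_tip"):print(n,pin(n,"side",3))
w=viewer.read_camera("wrist")
for n in("nipple","gun_seat","gun"):print(n,pin(n,"wrist",3))
save(np.hstack([w[60:300,130:380],cv2.resize(im[150:270,220:345],(250,240),interpolation=cv2.INTER_CUBIC)]),"pics/k.png",1.6)
E
```

```text
66.5 [67.1 11.3 -0.5  0.6  1.1 -0.1]
65.0 [65.7 12.4 -0.2 -0.2  1.2 -0.2]
63.5 [64.2 13.1  0.1 -0.3  1.3 -0.1]
62.0 [62.7 14.8 -0.3  0.7  1.3 -0.1]
60.5 [61.2 13.8 -0.2  1.2  1.4 -0.2]
59.0 [59.8 15.8  0.7  0.7  1.5 -0.2]
57.5 [58.3 16.   0.1  1.2  1.5 -0.2]
56.0 [56.9 17.3  1.3 -0.1  1.7 -0.2]
[56.9 17.5  0.1  1.1  1.7 -0.2]
t 45.58 tcp [502.4 -85.4 183.9] F [-8.6  0.8 11.1] g 0.315 j7 2.37
[-0.33  0.05  0.52  2.38 -0.62  0.24  2.37]
nipple [(array([525.5, -85.1, 134. ]), 0.67), (array([526.2, -83.6, 129.9]), 0.5)]
gun_seat [(array([396. , 305.3,  22.7]), 0.64), (array([529.1, -84.3, 130.3]), 0.62), (array([556.9,  16.6,  86.7]), 0.55)]
gun [(array([438.6, 386.3, 107.1]), 0.58), (array([401.1, 305.6, 101.2]), 0.55), (array([504.4, -87.4, 173.2]), 0.52)]
blank_mid [(array([555.5,  12.1,  87.7]), 0.59), (array([386.3, 185.3,  -3.6]), 0.54)]
tail_tip [(array([558.2, -30.5,  88.2]), 0.81)]
nipple [(array([525. , -79.6, 132.1]), 0.61), (array([552.2,  15.1,  89. ]), 0.31)]
gun_seat [(array([527. , -82.9, 133.4]), 0.66), (array([526.1, -82.2, 130.7]), 0.2)]
gun [(array([503.9, -89. , 176.5]), 0.57), (array([588.4, 345.5,   3.2]), 0.47)]
```

View pics/k.png

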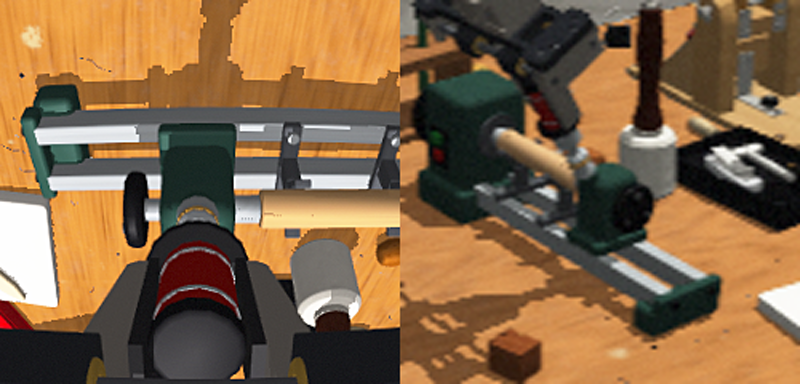

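Picture 11: the coupler is over the nipple at (197,212), the gun sits straight and the blank is between the centres. The force followed the spring line from 11 to 17.4 N over 11.6 mm of travel, so the stroke is nearly full. Handing in.

```bash
python3 -c "
from h import *
st();robot.job_done()"
```

```text
t 46.08 tcp [502.4 -85.4 183.9] F [-8.1  0.5 10.9] g 0.32 j7 2.37
the job is handed in; nothing more can be done
```

The job is handed in at 46 s of the allowed 64 s; the system gives no verdict. The arm is still gripping the gun and holding it pressed onto the nipple.

- **Blank:** I laid it in the two vee rests and pushed the handwheel until the tailstock stopped firmly at about 18 N. The cone tips were then about 100 mm apart. The last side-camera reading put the blank's middle within about 1 mm of the spindle height and about 1 mm sideways. Along the axis it was off by about 4 mm; the limit is 7 mm.
- **Gun:** I took the smaller gun, hanging in the rack, and left the two larger look-alikes alone. Before pressing, I shifted the approach by about 3 mm across the gun's axis and 2 mm along lathe -y, after a close look at the coupler and nipple.
- **Press:** The axial force rose from 11 to 17.4 N over about 11.6 mm of travel, which matches the gun's spring through nearly its full stroke. Sideways forces stayed around 1 N.

**Checks that were less clear:**
- I did not see the snap as a force peak. I inferred it from a short pull of about -5 N just before seating and from the spring force that followed.
- The last camera readings of seat and ball differ by about 2 to 5 mm, and those readings are only good to about 4 mm, so they cannot confirm the 4 mm limit on their own.
- I did not measure the awl, slicker and wood block again at the end. No planned move went near them.

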